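Set out the kit for a gauge check

ROBOT

A 7-joint arm with a two-finger parallel gripper is mounted at the origin on a cart in front of the work surface, level with it; the furniture and walls round the work are solid. World frame = base frame: x ahead of the robot, y to its left, z up, the work surface at z = 0. Lengths are in m, angles in degrees, forces in N, time in s.
With the tool pointing down it reaches from about 0.35 to 0.775 m from the base axis. Payload 3.1 kg.
Tool frame: the origin (TCP) lies on the centre line of the jaws, within the pads' length; the fingertips stand 17 mm ahead of it and the grasp point (between the pads) lies 2 mm behind it (robot.tip_reach is the distance from the TCP to the fingertips, in m); z points along the fingers, y is the line along which they close (so a half turn about z gives the same grasp; the last joint's range is limited). The gripper opens to 85 mm and grips with 20 to 120 N. Pads are 22 mm wide; open, the fingers measure 114 mm over their backs; the gripper's body (76 mm by 85 mm) begins 54 mm behind the grasp point. The pads swing forward as they close: fully open they stand 13 mm farther back than shut.
Start: joints at [74.903, 17.813, 0.802, 86.603, -0.252, 75.585, -1.558], TCP at [0.121, -0.537, 0.248] pointing down, gripper open.
Joint ranges: [-154.91, 154.91], [-16.99, 109.72], [-72.82, 74.43], [7.12, 147.25], [-82.49, 262.49], [11.32, 116.49], [-174.64, 174.64]. Speed limits (degrees/s): [159.86, 159.86, 180, 180, 180, 180, 180].

INTERFACE

Orientations are given as [roll, pitch, yaw] about the fixed x, y, z axes, in that order (R = Rz(yaw) Ry(pitch) Rx(roll)).
In Python, from station import robot, fingers, vision, workorder, recognise gives the robot as it stands. Calls block until the motion is done:
- robot.move_to(position, orientation): joint-space move of the TCP to a pose.
- robot.line_to(position, orientation=None, velocity=0.15, f_stop=None): straight line of the TCP; orientation=None keeps the orientation; velocity is the mean speed in m/s. With f_stop (N) it stops when the force on the tool has changed by that much, and returns True; else False.
- robot.move_j(angles): joint-space move.
- fingers.gripper_to(opening, force=None): opening from 0.0 (shut) to 1.0 (fully open); force is the grip in N (None keeps the last); returns when the fingers have stopped.
- robot.pause(seconds).
- robot.inverse_kinematics(position, orientation): joint angles nearest the present ones, or None.
- vision.grab_frame(name): name is "scene" or "top"; returns the picture (400x640x3 uint8, red, green, blue); there is no depth.
- vision.calibration(name): a dict with "mtx" (3x3 intrinsics, pixels), "extrinsics" (4x4, takes a point from world to camera coordinates). Camera axes: x right, y up, looking along -z (the intrinsics and any distortion apply to the point x, -y, -z); pixel columns grow to the right and rows downward; lengths in m; the calibration is good to about 2 mm. A picture is of the moment at which its call begins. calibration takes no time and is no camera call.
A pose or a line that the arm cannot do raises robot.PlanningError and nothing moves.
- workorder.close_job(): hands the job in; it is judged then, once.
Trained networks look in the newest picture that a camera, given by its name, has taken for a name from the list of things; names that differ only in an ending like _2 or _b are one class to them, and where a whole thing is asked for, a point or a joint stands for the part that bears it (a point fixed in the world has none). Each returns a list of dicts, best first, with "p" (0 to 1); they miss things now and then, are a little off and sometimes report something else, mostly with a low value. They report only what shows in the picture. A call takes as long as a camera call.
- recognise(label, camera): "rect" ([centre column, centre row, width, height] in pixels, round what is visible of it).
Readings, each from a call of its own:
- robot.current_time_s(): time.
- robot.current_joint_positions(): joint angles.
- robot.current_dq(): joint speeds.
- robot.current_joint_torque(): joint torques, N m.
- robot.current_tool_pos(): TCP position.
- robot.current_eef_rot(): TCP orientation.
- robot.current_contact_force(): force on the tool from outside, world axes, zero at the start.
- robot.current_torque(): the same for the moment, N m.
- robot.current_finger_gap(): opening from 0.0 (shut) to 1.0 (fully open).
- robot.current_gripper_force(): force on a finger pad.
Only numpy, scipy, OpenCV 4.12 (cv2) and the standard library are available. Lean on these libraries where they do the work, as an engineer would, in place of code of your own. Each camera call takes 0.05 s, during which the arm holds its last target. There are 200 camera calls.

TASK

Set out the kit on the green-grey bench mat for the next gauge check. Stack the two loose disc weights centred and flat on the big disc weight that lies on the mat, the larger of the two first and the smallest on top; stand the large steel adaptor on the mat straight in front of the end of the black gauge's brass stem, about 25 mm clear of it; and stand the small brass adaptor on the mat midway between the big disc and the gauge's round black case. Both adaptors stand upright on their hexagons; leave the big disc, the gauge, the red-lidded grease pot and the black roll of tape where they are, and let go of everything.

Things in the scene. Friction and masses are not known exactly. Their poses are not given: they have to be found in the camera images.
- mat_mid (a point): Point on the top face of the fixed green-grey rubber bench mat (170 x 270 mm, 3 mm thick), midway between the places of the big disc and of the gauge's case, which lie some 80 mm to either side of it along the mat's long side. x points away from the robot across the mat, roughly world x (the mat may be turned by up to 0.3 rad), y along its long side. Which of disc and gauge is left and which right changes from start to start.
- base_disc_centre (a point): Centre of the big slotted steel disc weight on the mat, 85 mm diameter, 14 mm thick (top face 7 mm above this point, 17 mm above the bench). It is the base of the stack, is only to be built on and is too wide to be gripped. z up.
- gauge_stem (a point): Free end of the brass threaded stem of the loose black pressure gauge, which lies on its back on the mat, dial up. The point is on the stem's axis, 21 mm above the bench. The point's x axis points from the stem's end to the case along the stem, z up: the place in front of the stem lies along -x. The centre of the round black case (70 mm diameter, up to 44 mm high) lies 76 mm along +x.
- disc_large_centre (a point): Centre of the larger loose slotted steel disc weight, 70 mm diameter, 12 mm thick, lying flat on the bench at the start; this point is 6 mm above its underside. Pinch it across the rim. Its z axis points up when it lies as at the start.
- disc_small_centre (a point): Centre of the smallest slotted steel disc weight, 60 mm diameter, 12 mm thick, lying flat on the bench at the start; this point is 6 mm above its underside. Pinch it across the rim. Its z axis points up when it lies as at the start.
- adaptor_large_centre (a point): Centre of the large steel threaded pipe adaptor, 32 mm high, standing upright on its hexagon (27 mm across flats, 31 mm across corners, 14 mm high; flats face the point's +x and -x), a thread of 18 mm diameter above it. The point is on its axis, 16 mm above its underside. Its z axis points up when it lies as at the start.
- adaptor_small_centre (a point): Centre of the small brass threaded pipe adaptor, 32 mm high, standing upright on its hexagon (17 mm across flats, 19 mm across corners, 14 mm high; flats face the point's +x and -x), a thread of 12 mm diameter above it. The point is on its axis, 16 mm above its underside. Its z axis points up when it lies as at the start.
- grease_pot_centre (a point): Bystander: centre of a small tin of grease with a red lid, 60 mm diameter, 43 mm high, standing behind the mat. Not to be moved.
- tape_centre (a point): Bystander: centre of a roll of black tape, 62 mm diameter, 19 mm high, lying to the left of the mat. Not to be moved. Some 0.12 m to its left, and as far from the leftmost loose thing, begins a fixed grey press cabinet 250 mm high. The loose things start in a row across the robot's front: fingers that close along the forward direction clear the neighbours, the comparator and this cabinet.
- comparator_top (a point): Obstacle: point over the middle of the fixed white gauge comparator, at the height of its tallest gauge, 370 mm above the bench. Its tray, 80 mm high with fittings to 190 mm, reaches 168 mm from here along the point's x and -x and 250 mm along its y and -y, to some 0.13 m from the nearest loose thing. Coming from its right, go above or behind its gauges.

How it is judged:
By the outcome, as a careful person would: the job done as asked, in the order asked, and still so for the second after the job is handed in, with the robot touching nothing.
It also fails if it takes over 109 s, if anything falls off the work surface, if the arm or the gripper's body presses on something with over 40 N, if the wrist force passes 120 N, or if a joint passes its speed limit or range.

## Working session

There is one attempt and no reset: what is moved stays moved. The work goes in short steps, each a Python script; the robot and the scene stay as the last script left them, time stands still between calls to the robot, and variables do not carry over. Pictures are saved under pics/ and viewed, at most 14 in all, crops included, and the job is handed in when it is done.

```bash
mkdir -p pics; ls; python3 - <<'E'
from station import robot, fingers, vision, workorder, recognise
import cv2, numpy as np
for c in ("scene","top"):
    im=vision.grab_frame(c); cv2.imwrite(f"pics/{c}0.png",im[:,:,::-1])
    k=vision.calibration(c); print(c,k)
    for n in "mat_mid base_disc_centre gauge_stem disc_large_centre disc_small_centre adaptor_large_centre adaptor_small_centre grease_pot_centre tape_centre comparator_top".split():
        try: print(n,[(round(d['p'],2),np.round(d['rect'],1).tolist()) for d in recognise(n,c)[:3]])
        except Exception as e: print(n,e)
print(robot.current_time_s())
E
```

```text
pics
scene {'mtx': array([[489.87794535,   0.        , 322.90807622],
       [  0.        , 489.87794535, 196.26008607],
       [  0.        ,   0.        ,   1.        ]]), 'extrinsics': array([[-0.61370504, -0.7892697 ,  0.02048065,  0.35935801],
       [ 0.41356688, -0.29926023,  0.85988706, -0.42795432],
       [-0.67255376,  0.53618714,  0.51007332, -1.22162936],
       [ 0.        ,  0.        ,  0.        ,  1.        ]])}
mat_mid [(0.95, [290.3, 265.1, 94.8, 47.3])]
base_disc_centre [(0.58, [261.2, 259.9, 28.6, 22.7])]
gauge_stem [(0.97, [306.5, 241.7, 22.8, 26.4])]
disc_large_centre [(0.74, [252.6, 310.2, 26.5, 18.5])]
disc_small_centre [(0.82, [280.0, 302.3, 19.2, 19.6])]
adaptor_large_centre [(0.54, [311.9, 290.2, 5.1, 14.5])]
adaptor_small_centre [(0.48, [336.1, 279.2, 1.6, 9.3])]
grease_pot_centre [(0.56, [266.6, 232.6, 21.9, 19.1])]
tape_centre [(0.85, [235.8, 286.3, 15.2, 14.2])]
comparator_top []
top {'mtx': array([[378.77860561,   0.        , 322.72690196],
       [  0.        , 378.77860561, 199.86761611],
       [  0.        ,   0.        ,   1.        ]]), 'extrinsics': array([[ 0.02028294, -0.99976948,  0.00704229,  0.02519774],
       [ 0.99182133,  0.02100847,  0.12589315, -0.60563724],
       [-0.12601208,  0.00443121,  0.99201881, -1.44201926],
       [ 0.        ,  0.        ,  0.        ,  1.        ]])}
mat_mid [(0.78, [303.4, 199.7, 70.9, 55.4])]
base_disc_centre [(0.77, [283.1, 186.8, 21.9, 19.7])]
gauge_stem [(0.6, [326.5, 194.2, 22.8, 30.7]), (0.42, [272.0, 233.3, 16.7, 11.8])]
disc_large_centre [(0.66, [250.4, 229.2, 18.9, 17.7])]
disc_small_centre [(0.65, [270.8, 232.8, 20.2, 12.6])]
adaptor_large_centre [(0.38, [293.6, 238.6, 5.5, 9.8])]
adaptor_small_centre []
grease_pot_centre [(0.69, [304.9, 154.4, 12.6, 14.9])]
tape_centre [(0.62, [253.1, 200.8, 18.1, 14.6])]
comparator_top [(0.47, [325.2, 194.1, 20.8, 24.9])]
1.1
```

```bash
python3 - <<'E'
import cv2
a=cv2.imread("pics/top0.png")[135:265,225:375]; cv2.imwrite("pics/top0c.png",cv2.resize(a,None,fx=4.6,fy=4.6,interpolation=cv2.INTER_CUBIC))
a=cv2.imread("pics/scene0.png")[210:330,210:360]; cv2.imwrite("pics/scene0c.png",cv2.resize(a,None,fx=5,fy=5,interpolation=cv2.INTER_CUBIC))
E
```

```text
(no output)
```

View pics/top0c.png

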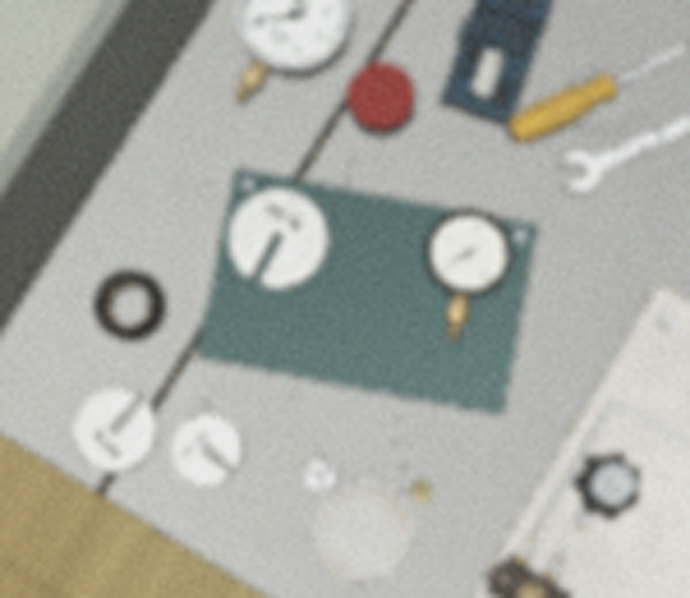

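View pics/scene0c.png

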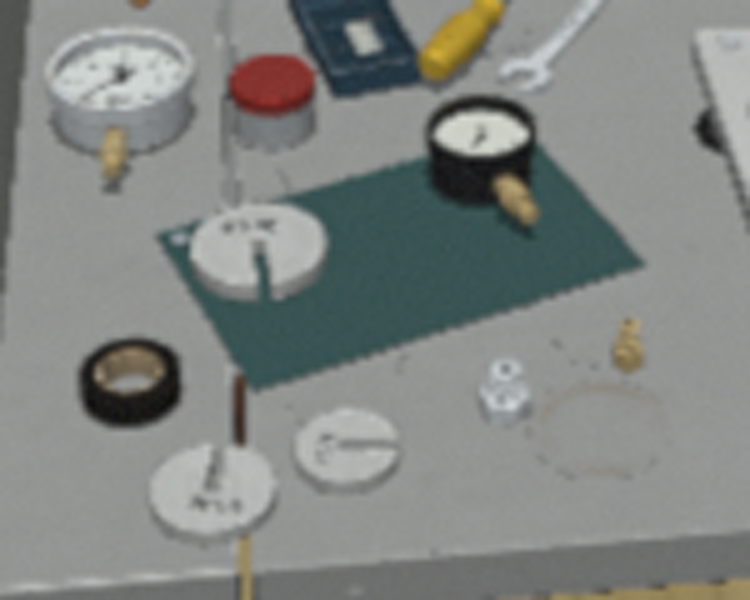

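View pics/scene0.png

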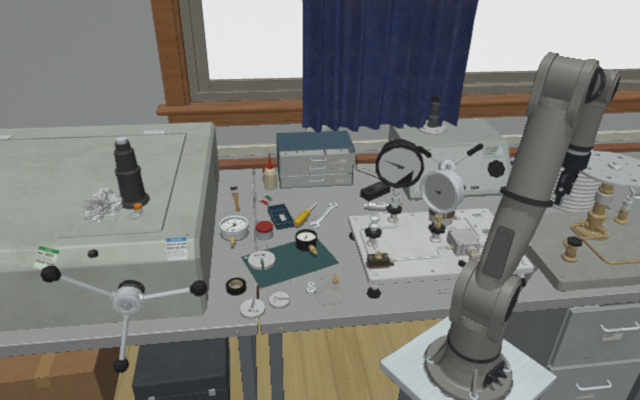

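```bash
cat > geo.py <<'E'
import numpy as np, cv2
from station import robot, fingers, vision, workorder, recognise
def ray(cam,u,v,z):
    k=vision.calibration(cam);K,E=k['mtx'],k['extrinsics'];R,t=E[:3,:3],E[:3,3]
    d=R.T@(np.array([(u-K[0,2])/K[0,0],-(v-K[1,2])/K[1,1],-1])); c=-R.T@t
    return (c+d*(z-c[2])/d[2])[:2]
def proj(cam,P):
    k=vision.calibration(cam);K,E=k['mtx'],k['extrinsics']
    p=np.atleast_2d(P)@E[:3,:3].T+E[:3,3]
    return np.c_[K[0,0]*p[:,0]/-p[:,2]+K[0,2],K[1,1]*p[:,1]/p[:,2]+K[1,2]]
E
python3 - <<'E'
from geo import *
T=lambda u,v:(225+u/4.6-.4,135+v/4.6-.4); S=lambda u,v:(210+u/5-.4,210+v/5-.4)
L=dict(base=(278,238,259,246,.017),dl=(115,430,212,489,.012),ds=(207,450,346,447,.012),gdial=(467,250,482,133,.044),
 stem=(456,338,530,218,.021),al=(320,473,505,368,.032),asm=(420,488,629,324,.032),pot=(380,98,272,82,.043),tape=(130,304,131,370,.019),
 mA=(237,170,158,236,.003),mC=(503,410,643,264,.003),mD=(202,357,252,389,.003))
for n,(a,b,c,d,z) in L.items():
    t=ray('top',*T(a,b),z); s=ray('scene',*S(c,d),z); print(n,np.round(t*1e3,1),np.round(s*1e3,1),np.round((t-s)*1e3,1))
for p in ((375,293),(525,275),(350,220),(500,210)): print(p,ray('scene',*p,.08))
E=cv2.imread("pics/top0.png")
hsv=cv2.cvtColor(E,cv2.COLOR_BGR2HSV)
for n,th in (('base',150),('dl',205),('ds',205),('al',205)):
    a,b,_,_,z=L[n]; c=T(a,b); x,y=int(c[0]),int(c[1]); r=9 if n=='dl' or n=='ds' else 13 if n=='base' else 6
    g=cv2.cvtColor(E,cv2.COLOR_BGR2GRAY)[y-r:y+r+1,x-r:x+r+1]
    print(n,x,y); 
    print(g[r], g[:,r])
E
```

```text
base [658.8 188.7] [658.2 191. ] [ 0.5 -2.3]
dl [490.3 323.1] [492.  324.7] [-1.7 -1.7]
ds [474.9 243.8] [475.8 245.8] [-0.9 -2. ]
gdial [647.5  25.4] [643.7  26.7] [ 3.8 -1.3]
stem [574.6  33.1] [575.4  38.2] [-0.8 -5.2]
al [456.8 145.4] [457.9 145.8] [-1.1 -0.4]
asm [446.   60.9] [445.6  62.1] [ 0.4 -1.2]
pot [778.2 102.6] [777.4 105.8] [ 0.8 -3.1]
tape [598.3 313.7] [599.9 315.2] [-1.5 -1.5]
mA [720.6 228. ] [721.3 228.9] [-0.7 -0.9]
mC [514.9  -8.9] [512.8  -5.4] [ 2.1 -3.5]
mD [555.4 252.4] [559.2 257.8] [-3.8 -5.4]
(375, 293) [0.27686321 0.06243603]
(525, 275) [ 0.07438457 -0.33872936]
(350, 220) [ 0.59121683 -0.11733534]
(500, 210) [ 0.3292308  -0.58439461]
base 285 186
[167 143 157 205 221 229 223 228 230 231 226 201 157 150 187 224 229 227
 230 227 227 229 224 198 147 116 110] [140 114 139 196 223 227 211 183 181 197 219 220 186 150 142 168 194 213
 227 229 229 227 231 223 185 129 111]
dl 249 228
[203 220 230 232 230 220 209 214 213 187 186 206 225 230 232 231 232 230
 209] [207 225 231 233 233 231 223 208 186 187 210 223 210 190 190 209 225 223
 177]
ds 269 232
[192 199 215 229 227 213 215 222 211 190 186 202 221 231 234 232 227 193
 182] [178 189 218 231 232 225 214 208 198 190 192 212 230 231 233 232 233 206
 195]
al 294 237
[190 187 193 203 214 214 209 211 205 201 187 182 186] [188 183 183 187 207 221 209 204 215 214 204 193 193]
```

```bash
cat >> geo.py <<'E'
M=dict(base=(.6585,.1899),dl=(.4912,.3239),ds=(.4754,.2448),case=(.6455,.0262),al=(.4574,.1456),asm=(.4458,.0615))
def circ(c,r,z,n=60):
    a=np.linspace(0,2*np.pi,n); return np.c_[c[0]+r*np.cos(a),c[1]+r*np.sin(a),np.full(n,z)]
E
python3 - <<'E'
from geo import *
th=np.radians(-7.8); d=np.array([np.cos(th),np.sin(th)]); C=np.array(M['case']); st=C-.076*d; print(st)
def draw(cam,box,items,f):
    x0,y0,x1,y1=box; a=cv2.resize(cv2.imread(f"pics/{cam}0.png")[y0:y1,x0:x1],None,fx=f,fy=f,interpolation=cv2.INTER_CUBIC)
    for P in items:
        q=((proj(cam,P)-[x0,y0]+.5)*f).astype(int); cv2.polylines(a,[q.reshape(-1,1,2)],False,(0,0,255),1)
    return a
stl=np.array([[*st,.021],[*C,.021]])
n=np.array([-d[1],d[0]])*.008; tick=np.array([[*(st+n),.021],[*(st-n),.021]])
it=[circ(M['base'],.0425,.017),circ(M['base'],.0425,.003),circ(C,.035,.044),circ(C,.035,.003),stl,tick]
it2=[circ(M['dl'],.035,.012),circ(M['ds'],.03,.012),circ(M['al'],.009,.032),circ(M['al'],.0145,0),circ(M['asm'],.006,.032),circ(M['asm'],.009,0)]
A=draw('top',(270,170,345,212),it,5); B=draw('scene',(240,222,325,275),it,5)
A2=draw('top',(238,215,328,250),it2,5); B2=draw('scene',(235,270,345,325),it2,5)
W=np.zeros((560,800,3),np.uint8)
def put(a,x,y): h,w=a.shape[:2]; W[y:y+h,x:x+w]=a[:560-y,:800-x]
put(A,0,0); put(B,376,0); put(A2[:, :450],0,270); 
cv2.imwrite("pics/ov1.png",W)
E
```

```text
[0.57020316 0.03651438]
```

View pics/ov1.png

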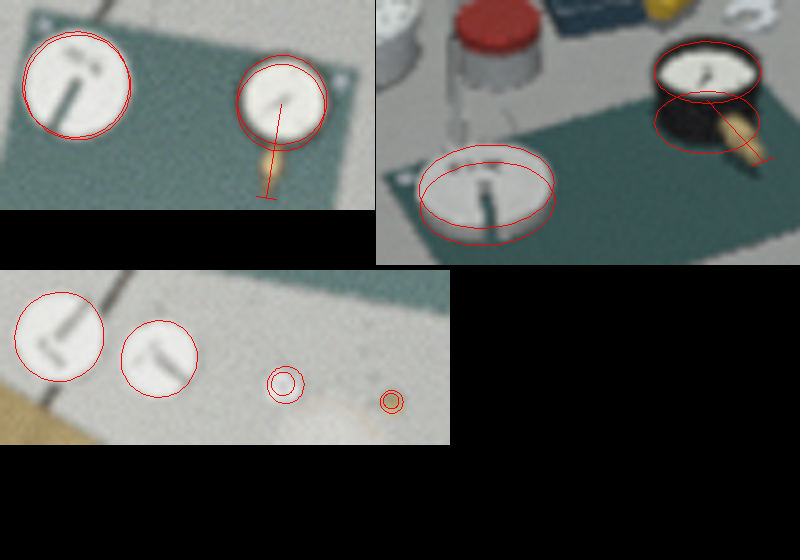

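```bash
python3 - <<'E'
from geo import *
print(robot.current_eef_rot(),robot.tip_reach,robot.current_finger_gap())
p=robot.current_tool_pos()
for n,P in dict(up=(.121,-.5,.48),up2=(.15,-.4,.48),ctr=(.42,.2,.48),dl=(*M['dl'],.012),asm=(*M['asm'],.02),base=(*M['base'],.03)).items():
    for y in (-90,-7.8,90,180):
        q=robot.inverse_kinematics(P,[180,0,y]); print(n,y,None if q is None else np.round(q,0))
E
```

```text
[-1.79997502e+02  8.01252239e-04  1.27112092e+01] 0.017 1.0003295106354582
up -90 [  64.   14.   15.   60.   -4.  106. -102.]
up -7.8 [ 71.  14.   4.  60.  -1. 106. -22.]
up 90 [ 81.  14. -10.  59.   2. 107.  73.]
up 180 [ 89.  15. -22.  59.   6. 107. 160.]
up2 -90 [  60.    3.    8.   73.   -0.  105. -112.]
up2 -7.8 [ 66.   3.   1.  73.  -0. 105. -31.]
up2 90 [ 77.   3. -10.  72.   1. 105.  67.]
up2 180 [ 84.   3. -18.  72.   1. 105. 156.]
ctr -90 [ 18.  15. -62.  66.  13. 107. 141.]
ctr -7.8 [  11.   12.  -50.   66.   10.  106. -134.]
ctr 90 [  0.  10. -35.  66.   6. 106. -33.]
ctr 180 [ 23.  18. -72.  66.  18. 108.  47.]
dl -90 [  3.  53. -62.  94.  51.  65. 108.]
dl -7.8 [  -6.   43.  -43.   95.   34.   56. -159.]
dl 90 [ -5.  44. -45.  95.  36.  57. -63.]
dl 180 [-10.  41. -37.  95.  30.  54.  32.]
asm -90 [ 37.  38. -62. 116.  43.  53. 131.]
asm -7.8 [  20.   27.  -38.  116.   24.   44. -130.]
asm 90 [ 34.  36. -58. 116.  40.  51. -46.]
asm 180 [ 37.  38. -62. 116.  43.  53.  41.]
base -90 [ 14.  59. -62.  76.  52.  75. 131.]
base -7.8 [   2.   49.  -35.   76.   29.   64. -134.]
base 90 [ 10.  55. -52.  76.  44.  70. -45.]
base 180 [ 12.  57. -57.  76.  47.  72.  43.]
```

```bash
cat >> geo.py <<'E'
Y=[180,0,90]
def st(): return (round(robot.current_time_s(),1),np.round(robot.current_tool_pos(),4),'gap',round(robot.current_finger_gap(),3),'F',np.round(robot.current_contact_force(),1))
E
python3 - <<'E'
from geo import *
p=robot.current_tool_pos()
robot.line_to([p[0],p[1],.48],velocity=.25)
robot.move_j([74.9,3,0,73,0,104,-1.6]); robot.move_j([-27,3,0,73,0,104,-27]); print(st(),robot.current_eef_rot())
x,y=M['dl']
robot.move_to([x,y,.10],Y); print(st(),np.round(robot.current_joint_positions(),1))
robot.line_to([x,y,.03],velocity=.15)
hit=robot.line_to([x,y,-.005],velocity=.03,f_stop=4); print(hit,st())
E
```

```text
(5.1, array([0.3917, 0.1791, 0.4755]), 'gap', 1.003, 'F', array([0.5, 0.1, 0.7])) [1.79991340e+02 2.48811540e-02 8.98541637e+01]
(6.6, array([0.4924, 0.3241, 0.1015]), 'gap', 1.002, 'F', array([ 0. , -0.1, -0.3])) [-32.2  29.1  -3.9  91.7   2.2  59.1 -36.9]
True (8.1, array([0.491 , 0.3237, 0.004 ]), 'gap', 0.998, 'F', array([-1.4, -0.5,  4.7]))
```

```bash
python3 - <<'E'
from geo import *
x,y=M['dl']
robot.line_to([x,y,.0118],velocity=.05)
fingers.gripper_to(0.0,60); print(st())
robot.line_to([x,y,.06],velocity=.1); print(st())
im=vision.grab_frame('scene'); cv2.imwrite('pics/g1.png',cv2.resize(im[230:330,200:330,::-1],None,fx=5,fy=5,interpolation=cv2.INTER_CUBIC))
E
```

```text
(8.7, array([0.4919, 0.3241, 0.0128]), 'gap', 0.772, 'F', array([ 0.2, -0.7,  3.8]))
(9.4, array([0.4906, 0.3235, 0.0594]), 'gap', 0.771, 'F', array([-0.2,  0.1, -3.2]))
```

View pics/g1.png

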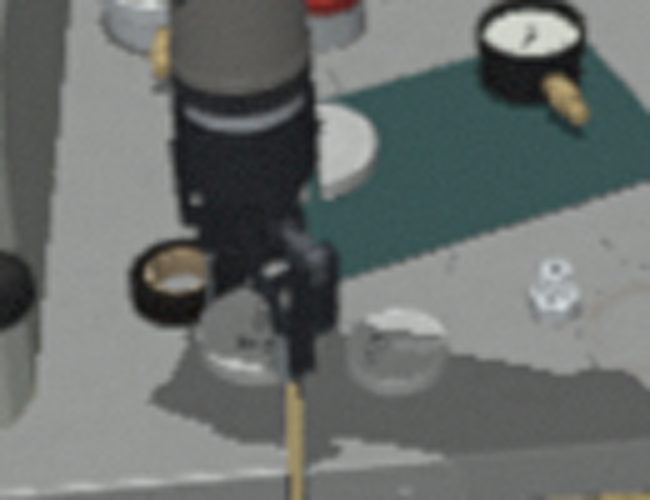

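```bash
cat >> geo.py <<'E'
def place(x,y,z,rot,pre=.02,down=.006,fs=4,opening=1.0,hi=.12):
    robot.move_to([x,y,hi],rot); robot.pause(.2)
    robot.line_to([x,y,z+pre],rot,velocity=.12); robot.pause(.2)
    h=robot.line_to([x,y,z-down],rot,velocity=.025,f_stop=fs); robot.pause(.2); print('hit',h,st())
    fingers.gripper_to(opening); print(st())
    robot.line_to([x,y,hi],rot,velocity=.12)
E
python3 - <<'E'
from geo import *
x,y=M['dl']; robot.line_to([x,y,.11],velocity=.15)
place(*M['base'],.0295,Y)
robot.move_to([.47,.2,.15],Y)
for c in('top','scene'): cv2.imwrite(f'pics/{c}2.png',vision.grab_frame(c)[:,:,::-1])
def draw(cam,box,items,f):
    x0,y0,x1,y1=box; a=cv2.resize(cv2.imread(f"pics/{cam}2.png")[y0:y1,x0:x1],None,fx=f,fy=f,interpolation=cv2.INTER_CUBIC)
    b=a.copy()
    for P in items:
        q=((proj(cam,P)-[x0,y0]+.5)*f).astype(int); cv2.polylines(b,[q.reshape(-1,1,2)],False,(0,0,255),1)
    return np.hstack([a,b])
it=[circ(M['base'],.0425,.017),circ(M['base'],.035,.029)]
A=draw('top',(265,170,305,205),it,9); B=draw('scene',(240,235,284,275),it,8)
B=B[:, :720]; A=A[:, :720]; B=cv2.copyMakeBorder(B,0,0,0,720-B.shape[1],0)
cv2.imwrite('pics/ov2.png',np.vstack([A[:290],B[:300]]))
E
```

```text
hit True (12.8, array([0.6582, 0.1898, 0.0298]), 'gap', 0.775, 'F', array([-0.5,  0.6,  5.6]))
(13.2, array([0.6563, 0.1892, 0.0274]), 'gap', 1.002, 'F', array([0.8, 1.2, 0.4]))
```

View pics/ov2.png

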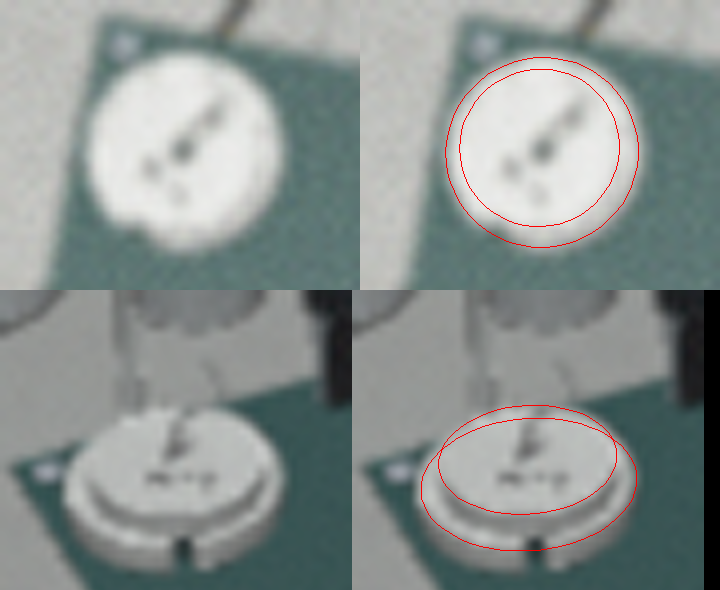

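```bash
cat >> geo.py <<'E'
def pick(x,y,z,force,opening=1.0,hi=.12):
    fingers.gripper_to(opening); robot.move_to([x,y,hi],Y); robot.line_to([x,y,z],velocity=.12); robot.pause(.2)
    fingers.gripper_to(0.0,force); print(st())
    robot.line_to([x,y,hi],velocity=.15); print(st())
E
python3 - <<'E'
from geo import *
pick(*M['ds'],.0142,60)
place(*M['base'],.0432,Y)
robot.move_to([.47,.2,.15],Y)
for c in('top','scene'): cv2.imwrite(f'pics/{c}3.png',vision.grab_frame(c)[:,:,::-1])
def draw(cam,box,items,f):
    x0,y0,x1,y1=box; a=cv2.resize(cv2.imread(f"pics/{cam}3.png")[y0:y1,x0:x1],None,fx=f,fy=f,interpolation=cv2.INTER_CUBIC)
    b=a.copy()
    for P in items:
        q=((proj(cam,P)-[x0,y0]+.5)*f).astype(int); cv2.polylines(b,[q.reshape(-1,1,2)],False,(0,0,255),1)
    return np.hstack([a,b])
it=[circ(M['base'],.0425,.017),circ(M['base'],.030,.041)]
A=draw('top',(265,170,305,205),it,9); B=draw('scene',(240,235,284,275),it,8)
B=B[:, :720]; A=A[:, :720]; B=cv2.copyMakeBorder(B,0,0,0,720-B.shape[1],0)
cv2.imwrite('pics/ov3.png',np.vstack([A[:290],B[:300]]))
E
```

```text
(17.1, array([0.4761, 0.2451, 0.0153]), 'gap', 0.657, 'F', array([-0.3, -1. ,  6.7]))
(18.0, array([0.4744, 0.2443, 0.1188]), 'gap', 0.652, 'F', array([ 0.5, -1.3, -2.8]))
hit True (20.8, array([0.6583, 0.1898, 0.0445]), 'gap', 0.653, 'F', array([ 0.3, -0.4,  5.4]))
(21.2, array([0.6566, 0.1893, 0.0423]), 'gap', 1.003, 'F', array([0.3, 0.2, 0.2]))
```

View pics/ov3.png

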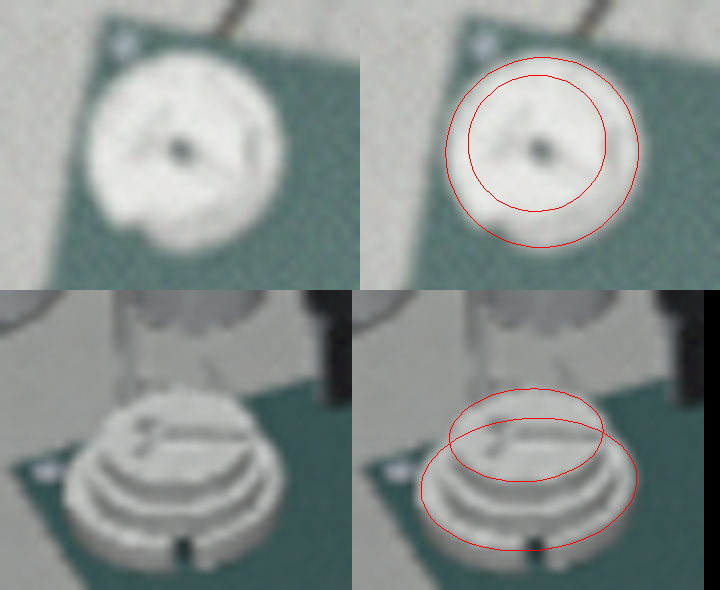

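```bash
python3 - <<'E'
from geo import *
th=np.radians(-7.8); d=np.array([np.cos(th),np.sin(th)]); s=np.array(M['case'])-.076*d
pick(*M['al'],.0325,40,opening=.6)
place(*(s-.0365*d),.0357,[180,0,172.2],opening=.5)
pick(*M['asm'],.0325,40,opening=.6)
place(*((np.array(M['base'])+M['case'])/2),.0357,[180,0,82],opening=.5)
robot.move_to([.42,.2,.3],Y)
for c in('top','scene'): cv2.imwrite(f'pics/{c}4.png',vision.grab_frame(c)[:,:,::-1])
print(st())
A=cv2.resize(cv2.imread('pics/top4.png')[165:225,260:350],None,fx=4.2,fy=4.2,interpolation=cv2.INTER_CUBIC)
B=cv2.resize(cv2.imread('pics/scene4.png')[222:292,235:340],None,fx=4,fy=4,interpolation=cv2.INTER_CUBIC)
W=np.zeros((290,800,3),np.uint8); W[:A.shape[0],:A.shape[1]]=A; W[:B.shape[0],380:380+B.shape[1]]=B[:290,:420]
cv2.imwrite('pics/v4.png',W)
E
```

```text
(25.1, array([0.4576, 0.1457, 0.0329]), 'gap', 0.196, 'F', array([-0.8, -0.1,  3.7]))
(25.8, array([0.4566, 0.1453, 0.1191]), 'gap', 0.193, 'F', array([ 1. ,  0.3, -0.4]))
hit True (29.3, array([0.5338, 0.0414, 0.0358]), 'gap', 0.195, 'F', array([0.1, 1. , 4.5]))
(29.7, array([0.5326, 0.0412, 0.0347]), 'gap', 0.504, 'F', array([ 0.4,  0.7, -0.1]))
(33.6, array([0.446 , 0.0615, 0.0328]), 'gap', 0.113, 'F', array([-0.3, -0.2,  2.5]))
(34.3, array([0.445 , 0.0614, 0.1192]), 'gap', 0.113, 'F', array([-0.1, -0.4, -0.4]))
hit True (37.2, array([0.6517, 0.108 , 0.0358]), 'gap', 0.115, 'F', array([-0.5,  0.5,  4.8]))
(37.6, array([0.6503, 0.1078, 0.0342]), 'gap', 0.499, 'F', array([0.1, 0.3, 0.6]))
(39.8, array([0.4207, 0.1991, 0.2987]), 'gap', 0.497, 'F', array([-0.2, -0.3, -0.4]))
```

View pics/v4.png

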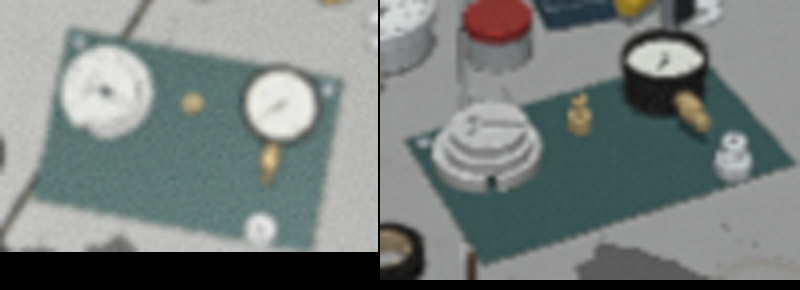

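```bash
python3 -c "
from station import workorder
print(workorder.close_job())"
```

```text
the job is handed in; nothing more can be done
None
```

I handed the job in at about 40 s: the two loose discs are stacked on the big disc, larger first, and both adaptors stand upright on the mat with everything released. The one deviation is that I set the steel adaptor about 22–25 mm from the stem end, so its hexagon stays about flush with the mat's front edge.

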